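# Shim the short foot of a rocking pottery wheel

### The job

The green pottery wheel rocks because its red foot, on the leg nearest the robot, hangs clear of the bench. Slide the flat blue plate under that foot, then slide the orange wedge in on top of the plate, thin end first, until it is just snug under the foot, not driven in hard. Then let go, press down gently on the end of that leg to check that it no longer rocks, and leave wheel and bystanders where they stand.

Things in the scene. Friction and masses are not known exactly. Their poses are not given: they have to be found in the camera images.
- short_leg (a point): top of the leg that points at the robot, right above its red ball foot, 52 mm above the bench, axes as the wheel's. The leg is 32 mm wide, 20 mm deep, and ends 15 mm beyond this point, towards the robot. The ball is 28 mm in diameter; its lowest point hangs 12.5 to 19.5 mm above the bench, differently each time: it must be felt
- wheel: green tabletop pottery wheel, about 5 kg, loose on the bench, level on its other three feet; feet 170 mm from the axis on a cross of legs. Origin on the axis at bench height; x points from the short leg to the far leg (the way shims slide in), z up. Head 210 mm wide, pot on it to 220 mm. 2 to 4 N down on the short leg rocks it; 20 N of wedge load lifts a side foot; pushed with 20 N it skids
- plate: flat blue plate shim, 130 (x) x 36 (y) x 8 mm, 100 g, lying on the bench, origin at the centre of its underside; plain, both ends alike
- plate_mid (a point): centre of the blue plate, half-way up (4 mm above its underside), axes as the plate's
- wedge: orange wedge, 105 mm long (x), 28 mm wide, 60 g; origin on its flat underside: thin end, 2 mm thick, at x = 50 mm, rising evenly to 16.4 mm at x = -30 mm, then a heel block to x = -55 mm to hold it by. Self-locking. On the plate it meets the foot when 14 to 53 mm of taper have passed the foot's centre; the push then rises over some mm; 6 to 10 N leaves it snug, over 12 N is driven hard, under 3 N loose
- wedge_heel (a point): centre of the wedge's heel block (25 x 28 x 32 mm), 16 mm above the wedge's underside and 92.5 mm behind its thin end, axes as the wedge's (x towards the thin end)
- cup: white bisque cup, 72 mm wide, 85 mm tall; a bystander, leave it alone; origin at the centre of its underside
- glaze_jar: amber glaze jar with yellow cap, 68 mm wide, 90 mm tall; a bystander, leave it alone; origin at the centre of its underside
- kiln_prop: terracotta kiln prop, cylinder 44 mm wide, 60 mm tall; a bystander, leave it alone; origin at the centre of its underside
- rib: thin wooden throwing rib, 100 x 50 x 5 mm; a bystander, leave it alone; origin at the centre of its underside
There are look-alikes about, which are no part of the job. What is shaped like the plate but purple is not meant. Of the things shaped like the wedge, the orange one is meant.

How it is judged:
On the way, in this order (a step that is already met when the one before it is completed fails the run):
1. the blue plate lies flat on the bench under the red foot (horizontal distance between short_leg and plate_mid below 0.055 m and y of short_leg in the frame of plate between -0.016 and 0.016 m and height (world z) of plate_mid below 0.0085 m), for 0.2 s.
2. the orange wedge, let go of, is snug (not loose, not driven hard) between the plate and the foot, the wheel level (contact force between wheel and wedge between 2 and 8 N and contact force between wedge and plate above 2 N and angle between wheel's own z axis and vertical below 0.01 rad and contact force between the fingers and wedge below 0.1 N and contact force between the fingers and wheel below 0.1 N), for 0.2 s.
3. the end of the short leg is pressed down with more than 5 N and the wheel does not rock (contact force between the fingers and wheel above 5 N and contact force between wheel and wedge above 4 N and horizontal distance between the grasp point and short_leg below 0.06 m and angle between wheel's own z axis and vertical below 0.01 rad), for 0.2 s.
At the end, for the whole second after the job is handed in: The blue plate lies flat on the bench under the short foot (foot within 16 mm of its long midline, 55 mm of its centre); the wedge is snug between foot and plate (over 2 N on both faces, under 8 N on the foot); the wheel is level within 0.010 rad; all at rest and let go (all of step 1 and contact force between wheel and wedge between 2 and 8 N and contact force between wedge and plate above 2 N and angle between wheel's own z axis and vertical below 0.01 rad and linear speed of each of wheel, wedge below 0.01 m/s); the robot touches nothing.
It fails at once if the wheel is pushed more than 20 mm from its place (distance of wheel from where it was at the start of the episode above 0.02 m).
It fails at once if the wheel is tipped by more than 0.15 rad (angle between wheel's own z axis and vertical above 0.15 rad).
It fails at once if the wheel is pressed or struck by the robot with more than 25 N (contact force between the arm and wheel above 25 N).
It fails at once if the wedge is forced against the foot with more than 28 N (contact force between wheel and wedge above 28 N).
It fails at once if a bystander is moved by more than 40 mm (distance of any of cup, glaze_jar, kiln_prop, rib from where it was at the start of the episode above 0.04 m).
It also fails if it takes over 72 s, if anything falls off the work surface, if the arm or the gripper's body presses on something with over 40 N, if the wrist force passes 120 N, or if a joint passes its speed limit or range.

### The arm

A 6-joint arm with a two-finger parallel gripper is mounted at the origin on the work surface. World frame = base frame: x ahead of the robot, y to its left, z up, the work surface at z = 0. Lengths are in m, angles in rad, forces in N, time in s.
With the tool pointing down it reaches from about 0.375 to 0.975 m from the base axis. Payload 3.8 kg.
Tool frame: the origin (TCP) lies at the very end of the fingers, on their centre line; the grasp point (between the pads) lies 19 mm behind it; z points along the fingers, y is the line along which they close (so a half turn about z gives the same grasp; the last joint's range is limited). The gripper opens to 85 mm and grips with 20 to 120 N. Pads are 22 mm wide; open, the fingers measure 114 mm over their backs; the gripper's body (76 mm by 85 mm) begins 54 mm behind the grasp point. The pads swing forward as they close: fully open they stand 13 mm farther back than shut.
Start: joints at [-1.212, 0.264, 1.604, -0, 1.274, -0.037], TCP at [0.26, -0.623, 0.231] pointing down, gripper open.
Joint ranges: [-2.63, 2.63], [-0.94, 2.18], [0.31, 2.57], [-1.31, 4.45], [0, 2.66], [-2.55, 2.55]. Speed limits (rad/s): [2.57, 2.57, 3.14, 3.14, 3.14, 3.14].

### API

Orientations are given as a rotation vector (axis times angle).
In Python, from workcell import monitor, viewer, job gives the robot as it stands. The module is installed in compiled form; this text tells all that it offers.
- The arm moves only by the tool step_arm, never from a script. Its argument "series" is one flat list of numbers, 4 for each row, row after row: the shift along the tool's x, y, z in m, then the turn about the tool's z in rad. A call has 1 to 8 rows; each row is the pose to reach, as a shift and turn from the pose commanded when the call began, along the tool's axes at that moment; what a row does not reach only later rows make up. A row lasts 1/8 s, in which the tool goes at most 62.5 mm and 10.7 degrees, less where a joint would pass 70% of its speed; a pose out of reach is approached as far as the arm can. A call with a gripper value outside its range is refused whole. "gripper" is the opening, from 0 (shut) to 1 (fully open), set as the call begins (left out, the last holds). The fingers move at their own pace and stop on an object; "newtons" is the grip in N (left out, the last holds). Time passes only in rows, so rows that repeat a pose let the fingers close. It gives the time, the measured TCP pose, the force, the opening and the grip force at its end, in the units of the state.
- monitor.read_state(): the state, without advancing time (a new reading comes with each control period).
- viewer.read_camera(name): name is "scene" or "side" or "wrist"; returns a dict with "image" (400x640x3 uint8, red, green, blue), "intrinsics" (3x3 intrinsics, pixels), "T" (4x4, takes a point from camera to world coordinates); the wrist camera has in their place "hand_eye" (4x4, takes a point from camera to tool coordinates, whose origin is the TCP and whose axes are the flange's). Camera axes: x right, y up, looking along -z (the intrinsics and any distortion apply to the point x, -y, -z); pixel columns grow to the right and rows downward; lengths in m; the calibration is good to about 2 mm. A picture is of the moment at which its call begins: read the wrist's pose just before it. There is no depth.
- job.finish_job(): hands the job in; it is judged then, once.
Trained networks look in a picture, given as the dict that the camera call returned (one of the last four; its "shot" number tells which), for a name from the list of things; names that differ only in an ending like _2 or _b are one class to them, and where a whole thing is asked for, a point or a joint stands for the part that bears it (a point fixed in the world has none). Each returns a list of dicts, best first, with "score" (0 to 1); they miss things now and then, are a little off and sometimes report something else, mostly with a low value. They report only what shows in the picture. A call takes as long as a camera call. They do not tell look-alikes from the thing itself.
- viewer.boxes_of(picture, label): "extent" ([centre column, centre row, width, height] in pixels, round what is visible of it).
- viewer.spot_point(picture, label): "point" ([column, row] in pixels: a listed point, or the origin of a listed thing).
The state is a dict: "time": time; "q": joint angles; "joint_vel": joint speeds; "joint_torque": joint torques, N m; "tool_pos": TCP position; "tcp_rot": TCP orientation; "wrist_force": force on the tool from outside, world axes, zero at the start; "torque": the same for the moment, N m; "width": opening from 0.0 (shut) to 1.0 (fully open); "grip_force": force on a finger pad.
Only numpy, scipy, OpenCV 4.12 (cv2) and the standard library are available. Lean on these libraries where they do the work, as an engineer would, in place of code of your own. Each camera call takes 0.05 s, during which the arm holds its last target. There are 200 camera calls.

## Working session

There is one attempt and no reset: what is moved stays moved. The work goes in short steps, Python scripts to look and compute and a tool call to move; the robot and the scene stay as the last step left them, time stands still between calls to the robot, and variables do not carry over. Pictures are saved under pics/ and viewed, at most 10 in all, crops included, and the job is handed in when it is done.

Besides the shell and the picture viewer there is one more tool, called by a JSON object that holds its "api" and its "payload". step_arm: Moves the arm, as the interface text tells. Its arguments: {"type":"object","properties":{"series":{"type":"array"},"gripper":{"type":"number"},"newtons":{"type":"number"}},"required":["series"]}

```bash
mkdir -p pics; cat > h.py <<'E'
import numpy as np, cv2
from scipy.spatial.transform import Rotation as R
from workcell import monitor, viewer, job
def Tcam(p,st=None):
    if "T" in p: return np.array(p["T"])
    T=np.eye(4);T[:3,:3]=R.from_rotvec(st["tcp_rot"]).as_matrix();T[:3,3]=st["tool_pos"]
    return T@np.array(p["hand_eye"])
def ray(p,px,z,st=None):
    K=np.array(p["intrinsics"]);T=Tcam(p,st)
    d=np.linalg.inv(K)@[px[0],px[1],1];d=T[:3,:3]@(d*[1,-1,-1])
    o=T[:3,3];return o+d*(z-o[2])/d[2]
def proj(p,X,st=None):
    K=np.array(p["intrinsics"]);T=np.linalg.inv(Tcam(p,st))
    c=T[:3,:3]@np.array(X)+T[:3,3];c=c*[1,-1,-1];u=K@c;return u[:2]/u[2]
def save(n,im): cv2.imwrite("pics/"+n+".png",cv2.cvtColor(np.ascontiguousarray(im),cv2.COLOR_RGB2BGR))
E
python3 - <<'E'
from h import *
np.set_printoptions(precision=4,suppress=True)
s=monitor.read_state();print(s)
for c in ["scene","side"]:
    p=viewer.read_camera(c);print(c,[k for k in p]);save(c+"0",p["image"])
    for n,z in [("short_leg",.052),("wheel",0),("plate_mid",.004),("wedge_heel",.016),("wedge",0),("plate",0),("cup",0),("glaze_jar",0),("kiln_prop",0),("rib",0)]:
        for d in viewer.spot_point(p,n)[:3]: print(n,round(d["score"],2),np.round(d["point"],1),ray(p,d["point"],z)[:2])
E
```

```text
{'time': 0.0, 'q': array([-1.2119,  0.2648,  1.6054,  0.    ,  1.2737, -0.0369]), 'joint_vel': array([ 0.0021, -0.0003, -0.0013, -0.0002, -0.0005, -0.001 ]), 'joint_torque': array([  0.0003, -51.5117, -36.731 ,  -0.0002,   0.0128,  -0.    ]), 'tool_pos': array([ 0.26  , -0.6221,  0.2299]), 'tcp_rot': array([-3.078 , -0.6173,  0.0006]), 'wrist_force': array([ 0.534 , -0.4708,  0.3533]), 'torque': array([-0.0191,  0.0227,  0.0195]), 'grip_force': 0.0, 'width': 0.9994502576467229}
scene ['image', 'intrinsics', 'T', 'shot']
short_leg 0.7 [295.1 206.7] [ 0.612 -0.086]
wheel 0.61 [313.2 254.9] [ 0.7846 -0.0425]
plate_mid 0.76 [398.6 155.6] [0.3383 0.369 ]
plate_mid 0.62 [377.2 184.2] [0.4928 0.241 ]
wedge_heel 0.55 [194.9 167.8] [ 0.3235 -0.4671]
wedge_heel 0.53 [238.6 179.3] [ 0.4115 -0.2918]
wedge 0.7 [205.9 173.8] [ 0.3468 -0.4254]
plate 0.78 [391.4 157.1] [0.3395 0.3383]
plate 0.59 [377.4 181.9] [0.4766 0.2461]
cup 0.85 [423. 200.] [0.5919 0.3937]
cup 0.24 [378.3 182.7] [0.4814 0.2486]
kiln_prop 0.73 [196.5 227.5] [ 0.6203 -0.4356]
kiln_prop 0.63 [436.6 179.8] [0.494  0.4807]
rib 0.79 [184.6 197.7] [ 0.4696 -0.4942]
rib 0.51 [235.3 179.5] [ 0.3943 -0.3076]
side ['image', 'intrinsics', 'T', 'shot']
short_leg 0.94 [342.  226.3] [ 0.6098 -0.0919]
wheel 0.87 [387.6 222. ] [ 0.7725 -0.0426]
plate_mid 0.76 [297.9 162.8] [0.4766 0.2583]
plate_mid 0.63 [388.9 221.7] [ 0.7762 -0.0447]
plate_mid 0.61 [266.7 142.2] [0.3569 0.3816]
wedge_heel 0.71 [281.  289.9] [ 0.4099 -0.292 ]
wedge_heel 0.61 [252.1 344.9] [ 0.33   -0.4578]
wedge 0.91 [295.5 294.7] [ 0.4522 -0.3017]
wedge 0.64 [259.3 336.3] [ 0.3473 -0.4268]
plate 0.66 [261.  142.8] [0.3341 0.3839]
plate 0.61 [358.3 330.3] [ 0.627  -0.4262]
cup 0.95 [327.4 139.1] [0.5987 0.3913]
glaze_jar 0.65 [357.4 331.7] [ 0.6239 -0.4303]
rib 0.76 [311.  359.8] [ 0.4888 -0.5029]
```

View pics/scene0.png

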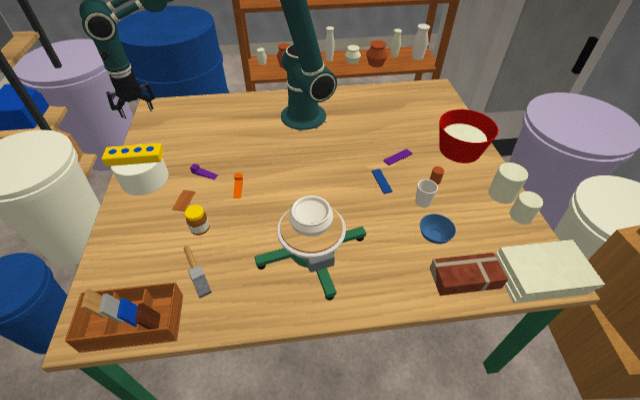

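View pics/side0.png

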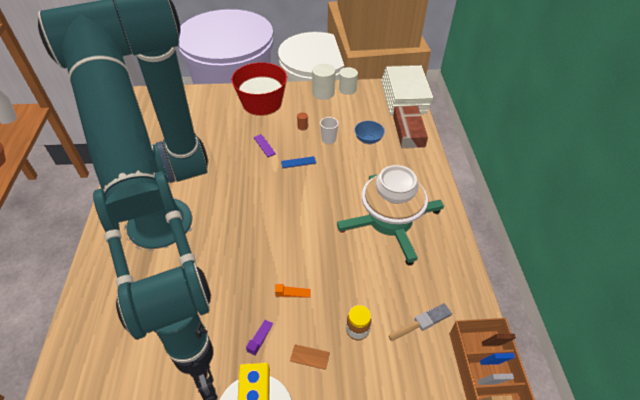

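The blue plate is at scene (381,181) and side (298,162). Its look-alike is the purple plate at scene (398,157) and side (264,146). The orange wedge is at scene (238,185) and side (293,292), with its heel toward the robot. Its look-alike is the purple wedge at scene (204,172) and side (259,337). I choose blue and orange by colour.

```bash
cat >> h.py <<'E'
def mask(im,col):
    h=cv2.cvtColor(np.ascontiguousarray(im),cv2.COLOR_RGB2HSV).astype(int);H,S,V=h[...,0],h[...,1],h[...,2]
    if col=="blue": m=(H>98)&(H<118)&(S>150)&(V>60)
    if col=="orange": m=(H>7)&(H<16)&(S>215)&(V>130)
    if col=="red": m=((H<6)|(H>174))&(S>170)&(V>70)
    return m.astype(np.uint8)
def rects(p,col,z,near,st=None,r=.1,amin=30):
    """contours projected on plane z near a world xy -> (centre, size, yaw of long axis)"""
    out=[]
    for c in cv2.findContours(mask(p["image"],col),cv2.RETR_EXTERNAL,cv2.CHAIN_APPROX_NONE)[0]:
        if cv2.contourArea(c)<amin: continue
        P=np.array([ray(p,q,z,st)[:2] for q in c[:,0].astype(float)])
        if near is not None and np.linalg.norm(P.mean(0)-near)>r: continue
        b=cv2.boxPoints(cv2.minAreaRect((P*1000).astype(np.float32)))
        e=[b[1]-b[0],b[2]-b[1]];e.sort(key=np.linalg.norm)
        yaw=np.degrees(np.arctan2(e[1][1],e[1][0]));yaw=(yaw+90)%180-90
        out.append((b.mean(0).round(1),np.round([np.linalg.norm(e[1]),np.linalg.norm(e[0])],1),round(yaw,1),c[:,0].mean(0)))
    return out
E
python3 - <<'E'
from h import *
np.set_printoptions(precision=4,suppress=True)
ims=[]
for c in ["scene","side"]:
    p=viewer.read_camera(c)
    print(c,Tcam(p)[:3,3])
    print(rects(p,"blue",.006,[.477,.25]),rects(p,"orange",.01,[.43,-.29]))
    for n,x in (("pl",(.477,.25,0)),("we",(.43,-.295,0)),("leg",(.61,-.09,.04))):
        u,v=proj(p,x).astype(int);ims.append(cv2.resize(p["image"][v-25:v+25,u-33:u+33],None,fx=4,fy=4,interpolation=2))
save("crops0",np.vstack([np.hstack(ims[:3]),np.hstack(ims[3:])]))
p=viewer.read_camera("wrist");print(p["hand_eye"],p["intrinsics"])
E
```

```text
scene [ 1.4781 -0.1096  1.0318]
[(array([476.2, 261.1], dtype=float32), array([127. ,  34.2], dtype=float32), np.float32(8.4), array([381.5714, 180.9464]))] [(array([ 434.6, -295.4], dtype=float32), array([132.5,  31.8], dtype=float32), np.float32(-0.2), array([237.5469, 184.6406]))]
side [ 0.4772 -0.9865  1.2142]
[(array([477.1, 262.5], dtype=float32), array([122.7,  33. ], dtype=float32), np.float32(8.5), array([297.9861, 161.6111]))] [(array([ 443., -291.], dtype=float32), array([102.9,  38.1], dtype=float32), np.float32(-6.3), array([291.5765, 291.0588]))]
[[-0.0014  0.9499  0.3126  0.0803]
 [ 1.      0.0011  0.001   0.0005]
 [ 0.0006  0.3126 -0.9499 -0.1428]
 [ 0.      0.      0.      1.    ]] [[349.848    0.     321.735 ]
 [  0.     349.848  198.8245]
 [  0.       0.       1.    ]]
```

View pics/crops0.png

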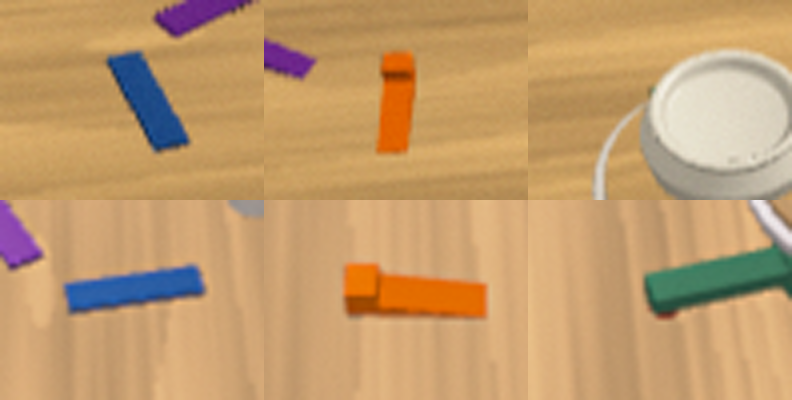

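The crops confirm the blue plate (scene crop centre), and the orange wedge with its heel on the robot side. The red ball sits under the leg end at the side crop's lower left.

```bash
cat >> h.py <<'E'
def yaw_of(s): 
    M=R.from_rotvec(s["tcp_rot"]).as_matrix();return np.degrees(np.arctan2(M[1,0],M[0,0]))
def to(*wps):
    """print tool-axis shifts to world waypoints (x,y,z,yaw deg)"""
    s=monitor.read_state();M=R.from_rotvec(s["tcp_rot"]).as_matrix();y=yaw_of(s)
    print("t",round(s["time"],2),"pos",s["tool_pos"].round(4),"yaw",round(y,2),"tilt",np.degrees(np.arccos(-M[2,2])).round(2),"F",s["wrist_force"].round(2),"w",round(s["width"],3))
    for w in wps: print(np.r_[M.T@(np.array(w[:3])-s["tool_pos"]),-np.radians((w[3]-y+90)%180-90)].round(4))
E
python3 -c "
from h import *
to((.42,-.2,.2,8.45),(.432,.255,.13,8.45))"
```

```text
t 1.25 pos [ 0.2602 -0.6228  0.2313] yaw 22.68 tilt 0.0 F [-0.31  0.67 -0.21] w 0.998
[ 0.3104 -0.3285  0.0313  0.2483]
[ 0.4969 -0.7437  0.1013  0.2483]
```

{"api": "step_arm", "payload": {"series": [0.06, -0.02, 0.005, 0.05, 0.11, -0.06, 0.01, 0.1, 0.15, -0.1, 0.015, 0.15, 0.19, -0.145, 0.02, 0.2, 0.23, -0.19, 0.025, 0.248, 0.26, -0.24, 0.03, 0.248, 0.29, -0.29, 0.03, 0.248, 0.31, -0.3285, 0.03, 0.248]}}

```text
time: 2.25
tool_pos: [0.4197, -0.198, 0.2014]
tcp_rot: [-3.133, -0.233, -0.001]
wrist_force: [0.0, -0.3, 0.4]
width: 1.0
grip_force: 0.0
```

```bash
python3 - <<'E'
from h import *
np.set_printoptions(precision=4,suppress=True)
s=monitor.read_state();p=viewer.read_camera("wrist");save("w1",p["image"])
print(rects(p,"orange",.0,[.43,-.29],s,.2))
for n,z in [("wedge_heel",.016),("wedge",0),("short_leg",.052)]:
    for d in viewer.spot_point(p,n)[:3]: print(n,round(d["score"],2),np.round(d["point"],1),ray(p,d["point"],z,s)[:2])
to((.432,.255,.13,8.45))
E
```

```text
[(array([ 440.9, -299.3], dtype=float32), array([56.4, 19. ], dtype=float32), np.float32(17.1), array([424.4784, 155.9245])), (array([ 479.8, -302.5], dtype=float32), array([16.7, 10.3], dtype=float32), np.float32(-13.9), array([437.7857, 122.9143]))]
wedge_heel 0.69 [553.8 291.3] [ 0.3252 -0.4658]
wedge 0.97 [422.4 156.4] [ 0.446  -0.2956]
wedge 0.82 [518.5 258.8] [ 0.3505 -0.4267]
wedge 0.27 [414.8 205.2] [ 0.3946 -0.2999]
t 2.45 pos [ 0.4199 -0.1999  0.2017] yaw 8.59 tilt 0.07 F [ 0.11 -0.12 -1.03] w 1.001
[ 0.0799 -0.448   0.0712  0.0025]
```

View pics/w1.png

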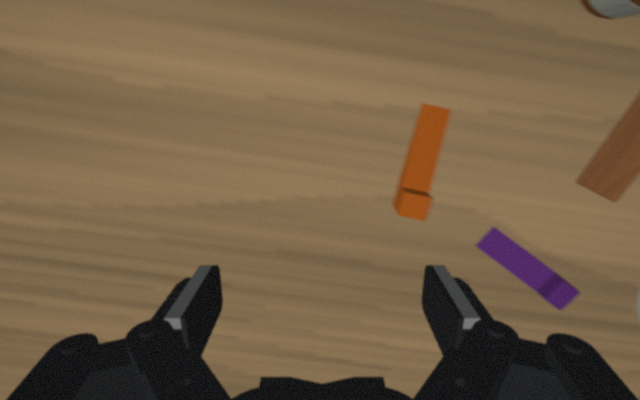

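The wrist view shows the orange wedge from its thin end at (437,106) to its heel at (413,205), with the purple look-alike at (528,268). Next is the plate.

{"api": "step_arm", "payload": {"series": [0.01, -0.055, 0.01, 0, 0.02, -0.11, 0.02, 0, 0.03, -0.17, 0.03, 0, 0.04, -0.225, 0.04, 0, 0.05, -0.28, 0.05, 0, 0.06, -0.34, 0.06, 0, 0.07, -0.4, 0.07, 0, 0.08, -0.448, 0.071, 0]}}

```text
time: 3.45
tool_pos: [0.4334, 0.2557, 0.1295]
tcp_rot: [3.132, 0.231, -0.001]
wrist_force: [0.1, -0.3, 0.4]
width: 0.999
grip_force: 0.0
```

{"api": "step_arm", "payload": {"series": [0, 0, 0, 0, 0, 0, 0, 0]}}

```text
time: 3.7
tool_pos: [0.4334, 0.2537, 0.13]
tcp_rot: [3.132, 0.231, -0.001]
wrist_force: [-0.8, 0.4, -0.6]
width: 0.998
grip_force: 0.0
```

```bash
sed -i 's/S>215/S>190/; s/(H>98)&(H<118)&(S>150)&(V>60)/(H>98)\&(H<118)\&(S>150)\&(V>40)/' h.py; python3 - <<'E'
from h import *
s=monitor.read_state();p=viewer.read_camera("wrist");save("w2",p["image"])
print(rects(p,"blue",.008,[.477,.26],s,.2))
to((.432,.255,.03,8.45))
E
```

```text
[(array([476.3, 262.3], dtype=float32), array([127. ,  33.8], dtype=float32), np.float32(8.2), array([318.27272727, 126.67832168]))]
t 3.75 pos [0.4333 0.2532 0.1301] yaw 8.38 tilt 0.06 F [ 0.25  0.26 -0.07] w 0.999
[-0.001  -0.002   0.1001 -0.0012]
```

View pics/w2.png

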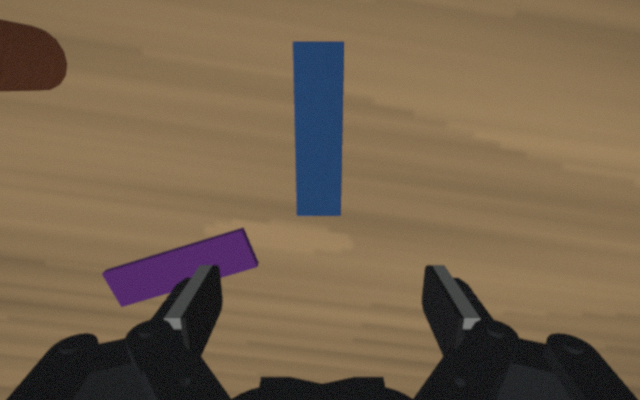

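The plate lies centred at (318,128). The purple look-alike's near corner is at (257,265), so I check that the left finger clears it.

```bash
python3 - <<'E'
from h import *
s=monitor.read_state();p=viewer.read_camera("wrist")
c=np.array([.4763,.2623]);u=np.array([np.cos(np.radians(8.2)),np.sin(np.radians(8.2))]);v=np.array([-u[1],u[0]])
for q in ((257,265),(242,229),(103,272),(122,305),(295,215),(341,215),(343,42),(293,42)):
    d=ray(p,q,.008,s)[:2]-c;print(q,(d@u*1000).round(1),(d@v*1000).round(1))
g=c-.042*u
to((*g,.03,8.2),(*g,.002,8.2))
E
```

```text
(257, 265) -110.1 51.7
(242, 229) -76.9 62.2
(103, 272) -117.0 183.9
(122, 305) -150.1 173.5
(295, 215) -64.6 18.4
(341, 215) -64.5 -18.8
(343, 42) 63.9 -17.8
(293, 42) 63.9 17.0
t 3.8 pos [0.4332 0.2531 0.1301] yaw 8.35 tilt 0.04 F [ 0.41 -0.03  0.61] w 1.001
[ 0.002  -0.003   0.1001  0.0026]
[ 0.002  -0.003   0.1281  0.0026]
```

{"api": "step_arm", "payload": {"series": [0.002, -0.003, 0.05, 0.003, 0.002, -0.003, 0.09, 0.003, 0.002, -0.003, 0.115, 0.003, 0.002, -0.003, 0.128, 0.003, 0.002, -0.003, 0.128, 0.003], "gripper": 0.58, "newtons": 30}}

```text
time: 4.42
tool_pos: [0.4341, 0.2569, 0.0019]
tcp_rot: [3.133, 0.225, -0.002]
wrist_force: [0.3, -0.8, 0.8]
width: 0.579
grip_force: 0.0
```

{"api": "step_arm", "payload": {"series": [0, 0, 0, 0, 0, 0, 0, 0, 0, 0, 0, 0, 0, 0, 0, 0], "gripper": 0.3, "newtons": 30}}

```text
time: 4.92
tool_pos: [0.4355, 0.2585, 0.0036]
tcp_rot: [-3.133, -0.228, -0.004]
wrist_force: [0.3, -1.5, 6.6]
width: 0.4
grip_force: 30.6
```

```bash
python3 - <<'E'
from h import *
f=np.array([.6105,-.0905]);u=np.array([np.cos(np.radians(16.5)),np.sin(np.radians(16.5))])
a=f-.2*u
p=viewer.read_camera("side")
for n,z in [("short_leg",.052),("wheel",0)]:
    for d in viewer.spot_point(p,n)[:1]: print(n,round(d["score"],2),ray(p,d["point"],z)[:2])
s=monitor.read_state();to((*s["tool_pos"][:2],.04,8.3),(*a,.04,16.5))
E
```

```text
short_leg 0.92 [ 0.60574327 -0.0793387 ]
wheel 0.57 [ 0.77421865 -0.04486582]
t 5.08 pos [0.4355 0.2585 0.0036] yaw 8.32 tilt 0.14 F [-0.75 -1.02  6.23] w 0.404
[ 0.0001 -0.     -0.0364  0.0003]
[-0.0752  0.3991 -0.0368 -0.1428]
```

{"api": "step_arm", "payload": {"series": [0, 0, -0.02, 0, -0.008, 0.04, -0.036, -0.02, -0.018, 0.1, -0.037, -0.04, -0.03, 0.16, -0.037, -0.06, -0.04, 0.22, -0.037, -0.08, -0.052, 0.28, -0.037, -0.1, -0.064, 0.34, -0.037, -0.12, -0.075, 0.399, -0.037, -0.143]}}

```text
time: 6.08
tool_pos: [0.4172, -0.1494, 0.0394]
tcp_rot: [3.109, 0.452, 0.001]
wrist_force: [0.5, -0.4, -0.8]
width: 0.404
grip_force: 30.2
```

{"api": "step_arm", "payload": {"series": [0, 0, 0, 0, 0, 0, 0, 0]}}

```text
time: 6.32
tool_pos: [0.4171, -0.1473, 0.039]
tcp_rot: [-3.108, -0.448, 0.001]
wrist_force: [0.4, 0.4, -1.1]
width: 0.409
grip_force: 30.2
```

```bash
python3 - <<'E'
from h import *
ims=[]
for c in ("side","scene"):
    p=viewer.read_camera(c)
    for n,z in [("short_leg",.052),("wheel",0)]:
        for d in viewer.spot_point(p,n)[:1]: print(c,n,round(d["score"],2),d["point"],ray(p,d["point"],z)[:2])
    u,v=proj(p,(.62,-.08,.04)).astype(int);ims.append(cv2.resize(p["image"][v-45:v+45,u-60:u+60],None,fx=6.6,fy=6.6,interpolation=2));print(u-60,v-45)
save("s2",ims[0])
f=np.array([.6105,-.0905]);u=np.array([np.cos(np.radians(16.5)),np.sin(np.radians(16.5))])
to((*(f-.2*u),.004,16.5))
E
```

```text
side short_leg 0.96 [339.2, 221.6] [ 0.60248287 -0.0721012 ]
side wheel 0.77 [388.5, 224.8] [ 0.77364771 -0.05476133]
284 180
scene short_leg 0.69 [293.1, 205.8] [ 0.60696906 -0.09265747]
scene wheel 0.59 [312.9, 252.7] [ 0.77585823 -0.04248769]
237 165
t 6.62 pos [ 0.4177 -0.1464  0.0392] yaw 16.63 tilt 0.02 F [ 0.29 -0.69 -1.6 ] w 0.405
[0.0007 0.0012 0.0352 0.0023]
```

View pics/s2.png

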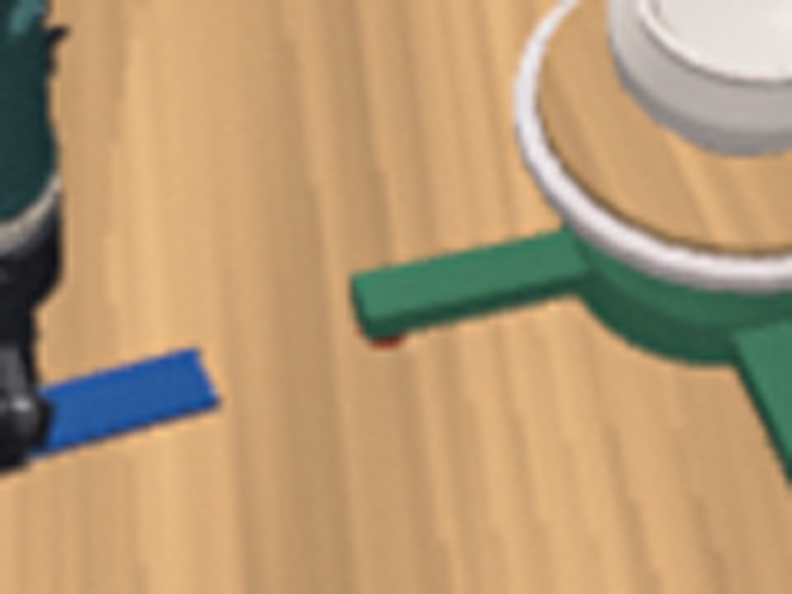

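The side crop shows the leg's end face top corners at (352,275) and (368,318), its edges running to (565,233) and (585,272), and the plate tip at (197,350) and (217,402).

```bash
python3 - <<'E'
from h import *
p=viewer.read_camera("side");to()
W=lambda q,z:ray(p,np.array([284,180])+np.array(q)/6.6-.5+.5/6.6,z)[:2]
a,b,c,d=[W(q,.052) for q in ((352,275),(366,318),(565,233),(585,272))]
print(a,b,c,d,"w",np.linalg.norm(a-b))
for x,y in((a,c),(b,d)):print(np.degrees(np.arctan2(*(y-x)[::-1])))
th=np.radians(np.mean([np.degrees(np.arctan2(*(y-x)[::-1])) for x,y in((a,c),(b,d))]))
u=np.array([np.cos(th),np.sin(th)]);print("foot",(a+b)/2+.015*u)
e,f=W((197,350),.044),W((217,402),.044);print("tip",e,f,(e+f)/2)
E
```

```text
t 6.67 pos [ 0.4178 -0.1465  0.0392] yaw 16.61 tilt 0.01 F [-0.16  0.84 -0.51] w 0.405
[ 0.59515973 -0.0701831 ] [ 0.59966991 -0.09724921] [ 0.70384642 -0.04974726] [ 0.71043132 -0.07506514] w 0.027439317425842213
10.648721554682888
11.325742041075353
foot [ 0.61213987 -0.0808573 ]
tip [ 0.51660986 -0.10583361] [ 0.52454532 -0.13753267] [ 0.52057759 -0.12168314]
```

```bash
python3 - <<'E'
from h import *
f=np.array([.611,-.082]);u=np.array([np.cos(np.radians(12)),np.sin(np.radians(12))])
to((*(f-.18*u),.03,12),(*(f-.18*u),.005,12),(*(f-.068*u),.005,12))
E
```

```text
t 6.67 pos [ 0.4178 -0.1465  0.0392] yaw 16.61 tilt 0.01 F [-0.16  0.84 -0.51] w 0.405
[ 0.0242 -0.0211  0.0092  0.0805]
[ 0.0242 -0.0211  0.0342  0.0805]
[ 0.1358 -0.0121  0.0342  0.0805]
```

{"api": "step_arm", "payload": {"series": [0.024, -0.021, 0.01, 0.08, 0.024, -0.021, 0.034, 0.08, 0.05, -0.019, 0.034, 0.08, 0.075, -0.017, 0.034, 0.08, 0.1, -0.015, 0.034, 0.08, 0.12, -0.0135, 0.034, 0.08, 0.136, -0.012, 0.034, 0.08, 0.136, -0.012, 0.034, 0.08]}}

```text
time: 7.68
tool_pos: [0.5459, -0.0971, 0.0055]
tcp_rot: [3.124, 0.328, 0.001]
wrist_force: [-0.9, 0.1, -0.7]
width: 0.41
grip_force: 33.8
```

```bash
python3 - <<'E'
from h import *
p=viewer.read_camera("side");to()
u,v=proj(p,(.6,-.08,.04)).astype(int);print(u-50,v-40)
a=cv2.resize(p["image"][v-40:v+35,u-50:u+50],None,fx=6,fy=6,interpolation=2)
save("s3",a)
E
```

```text
t 7.72 pos [ 0.5446 -0.0972  0.0051] yaw 11.96 tilt 0.04 F [-1.1  -0.21 -1.21] w 0.401
288 185
```

View pics/s3.png

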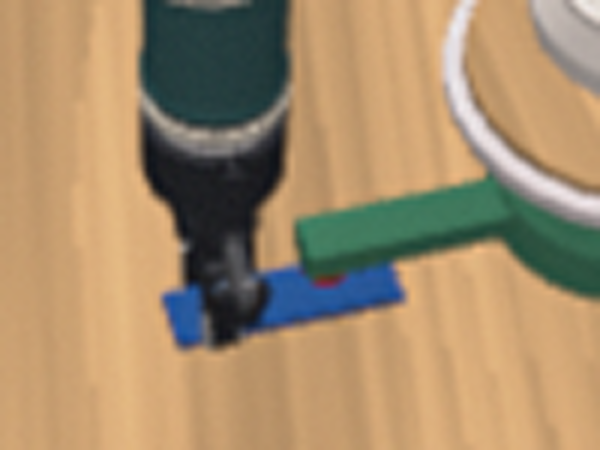

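The crop shows the plate from (165,293) to (405,293), under the red ball at (327,280).

```bash
python3 - <<'E'
from h import *
p=viewer.read_camera("side")
W=lambda q,z:ray(p,np.array([288,185])+np.array(q)/6.-.5+.5/6,z)[:2]
q=[W(x,.009) for x in((165,293),(181,340),(392,262),(405,293))]
c=np.mean(q,0);print("plate c",c,"yaw",[np.degrees(np.arctan2(*(y-x)[::-1])) for x,y in((q[0],q[2]),(q[1],q[3]))])
a,b,cc,d=[W(x,.052) for x in((300,218),(311,262),(492,180),(506,215))]
th=np.mean([np.arctan2(*(y-x)[::-1]) for x,y in((a,cc),(b,d))]);u=np.array([np.cos(th),np.sin(th)])
print("foot",(a+b)/2+.015*u,np.degrees(th),np.linalg.norm(a-b)); print("ball",W((327,284),.018))
to()
E
```

```text
plate c [ 0.58962688 -0.08968382] yaw [np.float64(6.285255254130432), np.float64(11.069551756333665)]
foot [ 0.61377363 -0.08101241] 12.023630636245265 0.03052434013484099
ball [ 0.61174246 -0.0890084 ]
t 7.78 pos [ 0.5439 -0.0973  0.005 ] yaw 11.93 tilt 0.08 F [-0.72 -0.07 -1.45] w 0.406
```

{"api": "step_arm", "payload": {"series": [0, 0, 0.001, 0, 0, 0, 0.001, 0, 0, 0, 0.001, 0], "gripper": 0.62}}

```text
time: 8.15
tool_pos: [0.5445, -0.0977, 0.0044]
tcp_rot: [3.125, 0.325, 0.0]
wrist_force: [-0.5, -0.0, -0.4]
width: 0.617
grip_force: 0.0
```

{"api": "step_arm", "payload": {"series": [-0.002, 0, -0.03, 0, -0.01, 0, -0.08, 0, -0.02, 0, -0.12, 0, -0.02, 0, -0.12, 0, -0.02, 0, -0.12, 0]}}

```text
time: 8.78
tool_pos: [0.5247, -0.1017, 0.124]
tcp_rot: [-3.125, -0.325, 0.0]
wrist_force: [-0.5, 1.0, 0.3]
width: 0.616
grip_force: 0.0
```

```bash
python3 - <<'E'
from h import *
s=monitor.read_state();p=viewer.read_camera("wrist");save("w3",p["image"])
print(rects(p,"blue",.008,[.57,-.09],s,.1),rects(p,"red",.02,[.61,-.09],s,.1,3))
for d in viewer.spot_point(p,"short_leg")[:2]: print(round(d["score"],2),d["point"],ray(p,d["point"],.052,s)[:2])
u=np.array([np.cos(np.radians(-5)),np.sin(np.radians(-5))])
to((.40,-.29,.12,-5))
E
```

```text
[(array([584.1, -89.6], dtype=float32), array([126.5,  33.6], dtype=float32), np.float32(11.3), array([330.16035635, 112.59688196]))] []
0.88 [315.2, 68.3] [ 0.6108977  -0.08011863]
t 8.88 pos [ 0.5239 -0.1014  0.1226] yaw 11.9 tilt 0.16 F [-0.02 -0.47 -0.06] w 0.619
[-0.1602  0.159   0.0029  0.295 ]
```

View pics/w3.png

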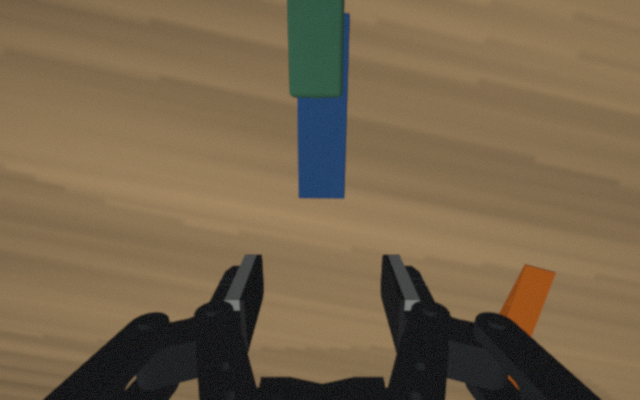

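The plate (centre column 322, rows 15–198) lies under the green leg (end edge at row 97, columns 291–343). It is offset about 4 mm, within tolerance. Next is the wedge.

{"api": "step_arm", "payload": {"series": [-0.05, 0.02, -0.01, 0.08, -0.1, 0.05, -0.02, 0.16, -0.14, 0.09, -0.025, 0.24, -0.155, 0.13, -0.025, 0.295, -0.16, 0.159, -0.025, 0.295, -0.16, 0.159, -0.025, 0.295, -0.16, 0.159, -0.025, 0.295], "gripper": 0.7}}

```text
time: 9.75
tool_pos: [0.4006, -0.2892, 0.1478]
tcp_rot: [-3.136, 0.137, 0.004]
wrist_force: [0.1, 1.0, 0.7]
width: 0.698
grip_force: 0.0
```

```bash
python3 - <<'E'
from h import *
s=monitor.read_state();p=viewer.read_camera("wrist");save("w4",p["image"])
print(rects(p,"orange",.0,[.43,-.29],s,.2))
for n,z in [("wedge_heel",.016),("wedge",0)]:
    for d in viewer.spot_point(p,n)[:2]: print(n,round(d["score"],2),np.round(d["point"],1),ray(p,d["point"],z,s)[:2])
to((.4,-.29,.03,-5))
E
```

```text
[(array([ 394. , -291.6], dtype=float32), array([28.9, 26.1], dtype=float32), np.float32(86.0), array([325.50847458, 188.23728814])), (array([ 453.3, -295.9], dtype=float32), array([83.5, 27.2], dtype=float32), np.float32(-4.1), array([324.52941176, 116.0625    ]))]
wedge_heel 0.83 [530.6 249.4] [ 0.32846392 -0.46446056]
wedge_heel 0.73 [325.8 185.5] [ 0.4014946  -0.29254412]
wedge 0.8 [328.6 130. ] [ 0.44390288 -0.29860465]
wedge 0.69 [482.8 225.3] [ 0.34750251 -0.42927108]
t 9.9 pos [ 0.4012 -0.289   0.1486] yaw -4.92 tilt 0.08 F [-0.25 -0.74  0.66] w 0.701
[-0.001   0.0012  0.1186  0.0014]
```

View pics/w4.png

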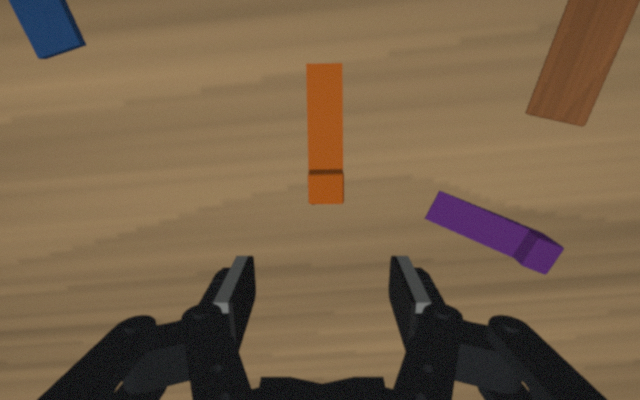

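The wedge's thin end is at (325,64) and its heel is centred near (326,187). The purple one is off to the right at (495,235), clear of the fingers.

```bash
python3 -c "
from h import *
to((.4025,-.292,.008,-4.5))"
```

```text
t 9.9 pos [ 0.4012 -0.289   0.1486] yaw -4.92 tilt 0.08 F [-0.25 -0.74  0.66] w 0.701
[ 0.0017  0.003   0.1406 -0.0073]
```

{"api": "step_arm", "payload": {"series": [0.002, 0.003, 0.05, -0.007, 0.002, 0.003, 0.1, -0.007, 0.002, 0.003, 0.13, -0.007, 0.002, 0.003, 0.14, -0.007, 0.002, 0.003, 0.14, -0.007]}}

```text
time: 10.52
tool_pos: [0.4032, -0.2929, 0.0092]
tcp_rot: [-3.139, 0.125, 0.001]
wrist_force: [0.1, 0.3, 0.7]
width: 0.699
grip_force: 0.0
```

{"api": "step_arm", "payload": {"series": [0, 0, 0, 0, 0, 0, 0, 0, 0, 0, 0, 0, 0, 0, 0, 0, 0, 0, 0, 0], "gripper": 0.2, "newtons": 40}}

```text
time: 11.15
tool_pos: [0.4045, -0.2945, 0.0111]
tcp_rot: [3.137, -0.126, 0.005]
wrist_force: [0.6, 0.7, 6.7]
width: 0.322
grip_force: 40.4
```

```bash
python3 -c "
from h import *
s=monitor.read_state();to((*s['tool_pos'][:2],.06,-4.5))"
```

```text
t 11.15 pos [ 0.4045 -0.2945  0.0111] yaw -4.61 tilt 0.2 F [0.64 0.75 6.73] w 0.322
[ 0.0001  0.0001 -0.0489 -0.0019]
```

{"api": "step_arm", "payload": {"series": [0, 0, -0.025, 0, 0, 0, -0.05, 0, 0, 0, -0.05, 0]}}

```text
time: 11.52
tool_pos: [0.4049, -0.295, 0.0616]
tcp_rot: [3.136, -0.126, 0.007]
wrist_force: [-0.1, 0.6, 0.0]
width: 0.319
grip_force: 39.4
```

```bash
python3 -c "
from h import *
to((.4794,-.1101,.06,12),(.4794,-.1101,.022,12))"
```

```text
t 11.53 pos [ 0.4049 -0.295   0.0616] yaw -4.6 tilt 0.32 F [-0.08  0.64  0.03] w 0.319
[ 0.0595 -0.1903  0.0013 -0.2898]
[ 0.0593 -0.1904  0.0393 -0.2898]
```

{"api": "step_arm", "payload": {"series": [0.015, -0.05, 0, -0.08, 0.03, -0.1, 0, -0.16, 0.045, -0.15, 0, -0.24, 0.059, -0.19, 0, -0.29, 0.059, -0.19, 0, -0.29, 0.059, -0.19, 0, -0.29]}}

```text
time: 12.28
tool_pos: [0.4763, -0.1088, 0.0584]
tcp_rot: [-3.124, -0.33, 0.003]
wrist_force: [-0.8, -0.3, -0.9]
width: 0.325
grip_force: 39.6
```

```bash
python3 - <<'E'
from h import *
s=monitor.read_state();p=viewer.read_camera("wrist");save("w5",p["image"])
print(rects(p,"orange",.05,[.53,-.1],s,.15))
for n,z in [("short_leg",.052),("wedge_heel",.065)]:
    for d in viewer.spot_point(p,n)[:1]: print(n,round(d["score"],2),np.round(d["point"],1),ray(p,d["point"],z,s)[:2])
to((.4794,-.1101,.022,12))
E
```

```text
[(array([ 456.5, -112.9], dtype=float32), array([32.6, 29.4], dtype=float32), np.float32(-77.5), array([320.98648649, 294.26126126])), (array([522.6, -98.7], dtype=float32), array([86.2, 29.6], dtype=float32), np.float32(12.3), array([319.14424951, 153.06237817]))]
wedge_heel 0.77 [322.9 277.2] [ 0.47548269 -0.10984942]
t 12.43 pos [ 0.4764 -0.1097  0.0589] yaw 11.92 tilt 0.05 F [-0.01 -0.12 -0.81] w 0.316
[ 0.0029  0.001   0.0369 -0.0013]
```

View pics/w5.png

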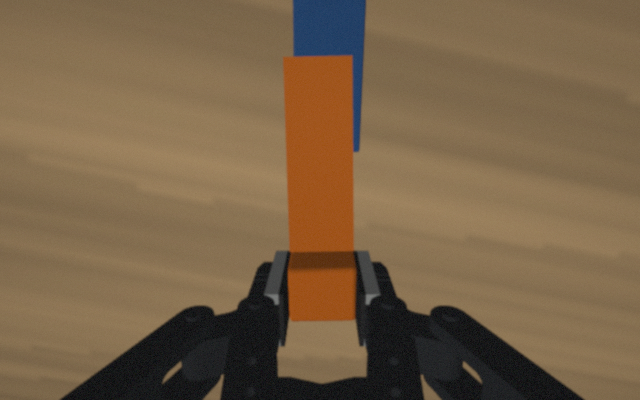

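The wedge is held straight (tip at row 57, columns 285–352), with the plate beneath and about 4 mm to the right. Next I lower it and enter.

{"api": "step_arm", "payload": {"series": [0.003, 0.001, 0.02, 0, 0.003, 0.001, 0.037, 0, 0.015, 0.001, 0.037, 0, 0.03, 0.001, 0.037, 0, 0.03, 0.001, 0.037, 0, 0.03, 0.001, 0.037, 0]}}

```text
time: 13.18
tool_pos: [0.5072, -0.1034, 0.0227]
tcp_rot: [3.124, 0.33, 0.001]
wrist_force: [-0.1, -0.2, 0.2]
width: 0.32
grip_force: 39.6
```

{"api": "step_arm", "payload": {"series": [0, 0, 0.001, 0, 0, 0, 0.0015, 0, 0, 0, 0.0015, 0]}}

```text
time: 13.55
tool_pos: [0.5064, -0.1035, 0.0207]
tcp_rot: [-3.124, -0.329, 0.0]
wrist_force: [0.2, -0.2, -0.6]
width: 0.322
grip_force: 39.6
```

{"api": "step_arm", "payload": {"series": [0, 0, 0.001, 0, 0, 0, 0.001, 0]}}

```text
time: 13.8
tool_pos: [0.5065, -0.1035, 0.0197]
tcp_rot: [-3.124, -0.329, 0.0]
wrist_force: [-0.5, 0.5, -0.9]
width: 0.318
grip_force: 39.6
```

{"api": "step_arm", "payload": {"series": [0, 0, 0.001, 0, 0, 0, 0.001, 0]}}

```text
time: 14.05
tool_pos: [0.5068, -0.1036, 0.0192]
tcp_rot: [3.124, 0.329, 0.0]
wrist_force: [-0.6, -0.3, 3.3]
width: 0.318
grip_force: 39.9
```

{"api": "step_arm", "payload": {"series": [0.006, 0, -0.0003, 0, 0.012, 0, -0.0003, 0, 0.018, 0, -0.0003, 0, 0.022, 0, -0.0003, 0, 0.022, 0, -0.0003, 0]}}

```text
time: 14.68
tool_pos: [0.5292, -0.0988, 0.0192]
tcp_rot: [3.124, 0.329, 0.002]
wrist_force: [1.6, -0.7, 1.6]
width: 0.32
grip_force: 39.8
```

{"api": "step_arm", "payload": {"series": [0.002, 0, 0, 0, 0.003, 0, 0, 0]}}

```text
time: 14.92
tool_pos: [0.5308, -0.0983, 0.0192]
tcp_rot: [-3.124, -0.329, 0.001]
wrist_force: [-3.0, -0.7, 4.1]
width: 0.32
grip_force: 40.2
```

{"api": "step_arm", "payload": {"series": [0, 0, 0, 0, 0, 0, 0, 0]}}

```text
time: 15.18
tool_pos: [0.5309, -0.0983, 0.0192]
tcp_rot: [-3.124, -0.329, 0.0]
wrist_force: [-3.3, 0.1, 5.4]
width: 0.32
grip_force: 40.2
```

{"api": "step_arm", "payload": {"series": [0.002, 0, 0, 0, 0.002, 0, 0, 0]}}

```text
time: 15.42
tool_pos: [0.532, -0.098, 0.0192]
tcp_rot: [-3.124, -0.329, 0.004]
wrist_force: [-5.3, -1.4, 7.9]
width: 0.322
grip_force: 40.4
```

{"api": "step_arm", "payload": {"series": [0, 0, -0.0007, 0, 0, 0, -0.0007, 0]}}

```text
time: 15.68
tool_pos: [0.5321, -0.0978, 0.0192]
tcp_rot: [-3.124, -0.329, 0.003]
wrist_force: [-4.1, -1.7, 1.2]
width: 0.316
grip_force: 39.6
```

```bash
python3 - <<'E'
from h import *
fs=[]
for i in range(3):
    p=viewer.read_camera("wrist" if i==0 else "side");s=monitor.read_state();fs.append(s["wrist_force"])
    if i==0:
        print(rects(p,"blue",.008,[.57,-.09],s,.1),rects(p,"orange",.02,None,s))
        for d in viewer.spot_point(p,"short_leg")[:1]: print(round(d["score"],2),d["point"],ray(p,d["point"],.052,s)[:2])
    if i==2:
        print(rects(p,"blue",.008,[.57,-.09]),rects(p,"red",.02,[.61,-.09],None,.06,2),rects(p,"orange",.02,[.57,-.09]))
        for d in viewer.spot_point(p,"short_leg")[:1]: print(round(d["score"],2),d["point"],ray(p,d["point"],.052)[:2])
print(np.mean(fs,0),s["torque"]);to()
E
```

```text
[(array([ 567.5, -108.9], dtype=float32), array([56.8,  4.9], dtype=float32), np.float32(13.6), array([359.52631579, 189.39271255]))] [(array([ 518.5, -100.7], dtype=float32), array([31. , 27.5], dtype=float32), np.float32(-76.6), array([321.32882883, 293.93243243])), (array([566.1, -90.1], dtype=float32), array([52.2, 27.8], dtype=float32), np.float32(13.1), array([319.95762712, 192.83050847]))]
0.55 [315.2, 84.5] [ 0.61027716 -0.07971769]
[(array([586.2, -96.8], dtype=float32), array([124. ,  24.4], dtype=float32), np.float32(13.8), array([336.35, 236.9 ]))] [] [(array([583.1, -89.5], dtype=float32), array([73.2, 30.4], dtype=float32), np.float32(12.5), array([334.06122449, 233.20408163]))]
0.68 [339.3, 224.4] [ 0.60176927 -0.08364038]
[-3.06504904 -1.37503226  1.16221442] [-0.20423752  0.60342415 -0.06445508]
t 15.93 pos [ 0.5324 -0.0978  0.0193] yaw 12.02 tilt 0.08 F [-4.85 -0.76  0.53] w 0.322
```

{"api": "step_arm", "payload": {"series": [0.001, 0, -0.0003, 0, 0.001, 0, -0.0003, 0, 0.001, 0, -0.0003, 0]}}

```text
time: 16.3
tool_pos: [0.533, -0.0975, 0.0195]
tcp_rot: [-3.124, -0.329, 0.003]
wrist_force: [-4.4, -0.9, -0.3]
width: 0.32
grip_force: 39.5
```

```bash
cat > f.py <<'E'
from h import *
F=[]
for i in range(5):
    viewer.read_camera("side");s=monitor.read_state();F.append(s["wrist_force"])
F=np.mean(F,0);u=np.array([.978,.208,0]);print("push",-F@u,"F",F);to()
E
python3 f.py
```

```text
push 5.1390017170009346 F [-4.86755285 -1.81987993 -0.19494834]
t 16.55 pos [ 0.533  -0.0975  0.0195] yaw 12.03 tilt 0.12 F [-4.75 -1.78 -0.15] w 0.319
```

{"api": "step_arm", "payload": {"series": [0.0015, 0, -0.0002, 0, 0.0015, 0, -0.0002, 0, 0.0015, 0, -0.0002, 0]}}

```text
time: 16.92
tool_pos: [0.5337, -0.0972, 0.0195]
tcp_rot: [-3.124, -0.329, 0.006]
wrist_force: [-6.5, -1.0, 1.4]
width: 0.322
grip_force: 39.6
```

```bash
python3 f.py
```

```text
push 6.575696069719215 F [-6.33434748 -1.8303088   1.1253235 ]
t 17.18 pos [ 0.5338 -0.0972  0.0195] yaw 12.04 tilt 0.2 F [-5.72 -0.93  0.83] w 0.314
```

{"api": "step_arm", "payload": {"series": [0.0008, 0, -0.0001, 0, 0.0008, 0, -0.0001, 0, 0.0008, 0, -0.0001, 0]}}

```text
time: 17.55
tool_pos: [0.5339, -0.0971, 0.0194]
tcp_rot: [-3.123, -0.329, 0.007]
wrist_force: [-7.9, -2.4, 2.0]
width: 0.322
grip_force: 39.6
```

```bash
python3 f.py
```

```text
push 7.7838597447746585 F [-7.53335448 -2.00114933  1.63448872]
t 17.8 pos [ 0.534  -0.0971  0.0195] yaw 12.04 tilt 0.27 F [-7.44 -2.42  0.8 ] w 0.317
```

{"api": "step_arm", "payload": {"series": [0, 0, 0, 0, 0, 0, 0, 0, 0, 0, 0, 0, 0, 0, 0, 0], "gripper": 0.55}}

```text
time: 18.3
tool_pos: [0.5368, -0.0972, 0.0206]
tcp_rot: [3.124, 0.329, 0.001]
wrist_force: [-0.5, 0.0, 0.2]
width: 0.549
grip_force: 0.0
```

```bash
python3 f.py; python3 - <<'E'
from h import *
p=viewer.read_camera("side");print(rects(p,"blue",.008,[.57,-.09]),rects(p,"orange",.02,[.57,-.09]))
f=np.array([.611,-.080]);u=np.array([.978,.208])
to((*(f-.085*u),.13,12),(*(f-.008*u),.10,12),(*(f-.008*u),.06,12))
E
```

```text
push 0.07361844913097812 F [-0.10805283  0.15412126 -0.26613127]
t 18.55 pos [ 0.5363 -0.0972  0.0203] yaw 12.02 tilt 0.0 F [-0.8   0.16  0.  ] w 0.549
[(array([604.7, -99.9], dtype=float32), array([95.3, 24.4], dtype=float32), np.float32(25.7), array([340.72580645, 235.83870968]))] [(array([594.6, -91.8], dtype=float32), array([52.8, 28.7], dtype=float32), np.float32(-3.4), array([336.28205128, 232.53846154]))]
t 18.6 pos [ 0.5363 -0.0972  0.0204] yaw 12.02 tilt 0.0 F [-0.41  0.64  0.06] w 0.55
[-0.0083 -0.0013 -0.1096  0.0004]
[ 0.0686 -0.0013 -0.0796  0.0004]
[ 0.0686 -0.0013 -0.0396  0.0004]
```

{"api": "step_arm", "payload": {"series": [0, 0, -0.02, 0, 0, 0, -0.06, 0, -0.008, 0, -0.11, 0, -0.008, 0, -0.11, 0, -0.008, 0, -0.11, 0]}}

```text
time: 19.23
tool_pos: [0.5284, -0.0989, 0.1304]
tcp_rot: [3.124, 0.329, 0.001]
wrist_force: [-0.1, 0.0, 0.8]
width: 0.549
grip_force: 0.0
```

```bash
python3 - <<'E'
from h import *
s=monitor.read_state();p=viewer.read_camera("wrist")
print(rects(p,"blue",.008,[.57,-.09],s,.1),rects(p,"orange",.02,None,s))
for n,z in [("short_leg",.052),("wedge_heel",.024)]:
    for d in viewer.spot_point(p,n)[:1]: print(n,round(d["score"],2),d["point"],ray(p,d["point"],z,s)[:2])
f=np.array([.611,-.080]);u=np.array([.978,.208])
to((*(f-.008*u),.10,12),(*(f-.008*u),.06,12))
E
```

```text
[(array([ 587. , -103.6], dtype=float32), array([126.9,   5. ], dtype=float32), np.float32(11.3), array([345.51549296, 110.98591549]))] [(array([526.7, -98.6], dtype=float32), array([28.5, 25.2], dtype=float32), np.float32(-76.1), array([320.6       , 196.67692308])), (array([568.6, -89.1], dtype=float32), array([51.3, 26.5], dtype=float32), np.float32(12.8), array([319.71291866, 139.43062201]))]
short_leg 0.81 [321.1, 76.4] [ 0.61100077 -0.0812972 ]
wedge_heel 0.57 [321.7, 191.9] [ 0.53210442 -0.09831628]
t 19.38 pos [ 0.5272 -0.0985  0.1286] yaw 12.02 tilt 0.18 F [-0.63  0.51  0.09] w 0.553
[ 0.0779 -0.0006  0.0284  0.0004]
[ 0.078  -0.0006  0.0684  0.0004]
```

{"api": "step_arm", "payload": {"series": [0, 0, 0.0, -0.18, 0, 0, 0.0, -0.36, 0, 0, 0, -0.54, 0.01, 0, 0.0, -0.72, 0.03, 0, 0.01, -0.9, 0.05, 0, 0.02, -1.08, 0.07, 0, 0.025, -1.26, 0.079, -0.0006, 0.028, -1.44], "gripper": 0}}

```text
time: 20.38
tool_pos: [0.6054, -0.0814, 0.1]
tcp_rot: [-2.123, -2.312, 0.003]
wrist_force: [-0.1, 0.5, 0.4]
width: -0.003
grip_force: 0.0
```

{"api": "step_arm", "payload": {"series": [0, 0, 0, -0.13, 0, 0, 0.015, -0.13, 0, 0, 0.03, -0.13, 0, 0, 0.038, -0.13, 0, 0, 0.038, -0.13]}}

```text
time: 21.0
tool_pos: [0.6044, -0.0817, 0.0627]
tcp_rot: [-1.977, -2.438, 0.002]
wrist_force: [-0.1, 0.4, -0.2]
width: 0.003
grip_force: 0.0
```

```bash
python3 f.py; python3 - <<'E'
from h import *
f=np.array([.611,-.0805]);u=np.array([.978,.208])
to((*(f-.005*u),.055,102))
E
```

```text
push 0.17384614289471875 F [-0.13287727 -0.21102007 -0.06462501]
t 21.25 pos [ 0.6063 -0.082   0.0652] yaw 101.96 tilt 0.09 F [ 0.42 -0.96  0.3 ] w -0.001
t 21.25 pos [ 0.6063 -0.082   0.0652] yaw 101.96 tilt 0.09 F [ 0.42 -0.96  0.3 ] w -0.001
[ 0.0005 -0.0001  0.0102 -0.0006]
```

{"api": "step_arm", "payload": {"series": [0, 0, 0.005, 0, 0, 0, 0.01, 0, 0, 0, 0.01, 0]}}

```text
time: 21.62
tool_pos: [0.6049, -0.0817, 0.0536]
tcp_rot: [-1.977, -2.44, 0.001]
wrist_force: [-0.1, -1.3, -0.5]
width: -0.001
grip_force: 0.0
```

{"api": "step_arm", "payload": {"series": [0, 0, 0.001, 0, 0, 0, 0.0015, 0, 0, 0, 0.0015, 0]}}

```text
time: 22.0
tool_pos: [0.6056, -0.0819, 0.0529]
tcp_rot: [1.978, 2.441, 0.0]
wrist_force: [0.1, 0.0, 0.7]
width: -0.004
grip_force: 0.0
```

{"api": "step_arm", "payload": {"series": [0, 0, 0.0007, 0, 0, 0, 0.0007, 0]}}

```text
time: 22.25
tool_pos: [0.6056, -0.0818, 0.0521]
tcp_rot: [-1.978, -2.441, 0.0]
wrist_force: [-0.3, 0.8, -0.2]
width: 0.003
grip_force: 0.0
```

{"api": "step_arm", "payload": {"series": [0, 0, 0.0008, 0, 0, 0, 0.0008, 0]}}

```text
time: 22.5
tool_pos: [0.6056, -0.0819, 0.0514]
tcp_rot: [1.977, 2.441, 0.0]
wrist_force: [1.2, -0.2, 0.5]
width: 0.002
grip_force: 0.1
```

{"api": "step_arm", "payload": {"series": [0, 0, 0.0004, 0, 0, 0, 0.0004, 0]}}

```text
time: 22.75
tool_pos: [0.6057, -0.0818, 0.0514]
tcp_rot: [1.977, 2.441, 0.0]
wrist_force: [-0.9, 0.9, 2.9]
width: 0.002
grip_force: 1.6
```

Contact, firm at z = 0.0514.

{"api": "step_arm", "payload": {"series": [0, 0, 0.0004, 0, 0, 0, 0.0004, 0]}}

```text
time: 23.0
tool_pos: [0.6057, -0.0818, 0.0513]
tcp_rot: [1.977, 2.441, 0.0]
wrist_force: [-2.3, 0.1, 6.4]
width: 0.002
grip_force: 2.9
```

```bash
python3 f.py
```

```text
push 2.1952933908478016 F [-2.38021214  0.63727924  6.01523244]
t 23.25 pos [ 0.6057 -0.0818  0.0513] yaw 101.98 tilt 0.01 F [-2.15  0.84  6.6 ] w 0.003
```

{"api": "step_arm", "payload": {"series": [0, 0, 0.0002, 0, 0, 0, 0.0002, 0, 0, 0, 0.0002, 0, 0, 0, 0.0002, 0]}}

```text
time: 23.75
tool_pos: [0.6057, -0.0819, 0.0512]
tcp_rot: [1.978, 2.441, 0.0]
wrist_force: [-3.5, 0.5, 6.2]
width: 0.0
grip_force: 3.4
```

```bash
python3 f.py
```

```text
push 2.5324751658206344 F [-2.62686303  0.1759465   6.629061  ]
t 24.0 pos [ 0.6057 -0.0818  0.0513] yaw 101.98 tilt 0.01 F [-2.23  0.02  7.15] w -0.004
```

{"api": "step_arm", "payload": {"series": [0, 0, -0.002, 0, 0, 0, -0.01, 0, 0, 0, -0.05, 0, 0, 0, -0.09, 0, 0, 0, -0.09, 0, 0, 0, -0.09, 0]}}

```text
time: 24.75
tool_pos: [0.6054, -0.0818, 0.1403]
tcp_rot: [-1.978, -2.441, 0.0]
wrist_force: [0.4, -0.3, -0.5]
width: -0.003
grip_force: 0.0
```

```bash
python3 f.py; python3 - <<'E'
from h import *
for c in ("side","scene"):
    p=viewer.read_camera(c)
    print(rects(p,"blue",.008,[.58,-.09]),rects(p,"orange",.02,[.57,-.09]))
    for n,z in [("short_leg",.052),("wheel",0)]:
        for d in viewer.spot_point(p,n)[:1]: print(n,round(d["score"],2),ray(p,d["point"],z)[:2])
E
```

```text
push 0.10747205404723954 F [-0.12901299  0.08991657 -0.44072973]
t 25.0 pos [ 0.6046 -0.0816  0.1388] yaw 101.98 tilt 0.16 F [-0.69 -0.15 -0.59] w -0.004
[(array([ 588.9, -103. ], dtype=float32), array([125.2,  24.9], dtype=float32), np.float32(21.4), array([336.16049383, 237.01234568]))] [(array([570.1, -85.2], dtype=float32), array([97.2, 43.7], dtype=float32), np.float32(11.8), array([328.67142857, 232.88571429]))]
short_leg 0.82 [ 0.60557661 -0.06686561]
wheel 0.67 [ 0.4901163 -0.4979716]
[] [(array([540. , -96.1], dtype=float32), array([75.8, 30. ], dtype=float32), np.float32(6.5), array([290.48648649, 197.54054054]))]
short_leg 0.64 [ 0.61594661 -0.08844634]
wheel 0.64 [ 0.78142462 -0.04577619]
```

```bash
python3 -c "
from h import *
print(job.finish_job())"
```

```text
the job is handed in; nothing more can be done
None
```

The job is handed in, with no verdict shown: the plate is under the red foot, the wedge was pushed in to about 7.8 N and let go, and the leg held firm under a 6–7 N press without rocking. The force the wedge holds on the foot could not be measured directly.

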